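# Slide the fittings crate aside and roll out the gasket tray

## Task

The tall, heavy crate is standing in the way of the steel slide tray under the oak shelf. Slide it sideways along the bench, flat on its base without tipping or lifting it, until it stands wholly within the painted outline beside the tray; then hook a fingertip behind the tray's front wall and roll the tray all the way out to its stop, so the gasket ring lying in it can be reached. Leave the ring in the tray and do not disturb the gauge, the thermostat dial or the two pipe unions.

Things in the scene. Friction and masses are not known exactly. Their poses are not given: they have to be found in the camera images.
- crate: Tall narrow closed plywood crate of fittings, loose, 1.4 to 2.1 kg: 150 mm along its x, 90 mm along its y, 215 mm high; steel bail handle on the lid up to 249 mm. Solid base band flush up to 45 mm. Origin: centre of its underside; z up. Friction on the bench 0.5 to 0.7: pushed along its y above some 60 mm up it may tip; pushed on the base band it slides, taking 7 to 15 N.
- crate_c0 (a point): Bottom corner of the crate at its +x, +y (75 and 45 mm from its origin). Above the base band the plywood is set back up to 6 mm; corner battens and the top band (175 to 215 mm up) are level with the base band.
- crate_c1 (a point): Bottom corner of the crate at its +x, -y
- crate_c2 (a point): Bottom corner of the crate at its -x, -y
- crate_c3 (a point): Bottom corner of the crate at its -x, +y
- outline: Rectangle painted flat on the bench top (no height) where the crate belongs: a light line 12 mm wide, inside 200 mm along its x by 140 mm along its y, outside 224 by 164 mm. Origin: its centre; axes parallel to the shelf's. It lies beside the tray's path, to the left or to the right of it.
- shelf: Low fixed oak shelf on the bench: board 240 mm deep (its x) by 460 mm wide (its y), top 85 mm, underside 55 mm up. Origin: centre of its footprint, at bench height; x points away from the robot's side, the front edge is at x = -120 mm. The tray's two fixed grooved runners (296 mm over both, 36 mm high) reach forward to x = -185 mm.
- tray (a joint): How far the steel slide tray is rolled out, m: 0 is fully in, 0.14 is against its stop. It slides straight along the shelf's -x, stays where it is left, and takes about 3 to 4 N.
- tray_lip (a point): Middle of the tray's front wall, on its inner face, 50 mm above the bench; moves with the tray. The wall is 4 mm thick, with a rolled top edge 8 mm thick (top at 54 mm, 1 mm over the inner face). Fully in, the wall's outside stands 70 mm ahead of the shelf's front edge: 66 mm of open tray lie behind it.
- tray_mid (a point): Centre of the tray's floor, on its upper face (13 mm above the bench), moving with the tray; axes parallel to the shelf's. The open-topped tray is 264 mm wide (shelf's y) by 260 mm deep.
- gasket: Grey rubber gasket ring, 84 mm outside, 52 mm hole, 6 mm thick, lying loose on the tray's floor, at first under the shelf. Origin: centre of its underside.
- gauge: Round brass pressure gauge, 86 mm across and 34 mm high, lying face up on the shelf, a brass stem reaching 60 mm from its centre along its -x. Origin: centre of its underside. To be left alone.
- thermostat: Cream bakelite thermostat dial, 90 mm across, 36 mm high, on the shelf. Origin: centre of its underside. To be left alone.
- union_shelf: Cast iron pipe union, hexagon 60 mm across corners, 46 mm high, standing on the shelf. Origin: centre of its underside. To be left alone.
- union_bench: The same kind of cast iron pipe union, standing on the bench on the other side of the tray's path from the outline. Origin: centre of its underside. To be left alone.
Mind the look-alikes: they are no part of the job. Of the things that look like the crate, the middle-sized one is meant.

How it is judged:
On the way, in this order (a step that is already met when the one before it is completed fails the run):
1. the crate stands in its outline, upright and at rest, the tray still in (x of crate_c0 in the frame of outline between -0.113 and 0.113 m and y of crate_c0 in the frame of outline between -0.083 and 0.083 m and x of crate_c1 in the frame of outline between -0.113 and 0.113 m and y of crate_c1 in the frame of outline between -0.083 and 0.083 m and x of crate_c2 in the frame of outline between -0.113 and 0.113 m and y of crate_c2 in the frame of outline between -0.083 and 0.083 m and x of crate_c3 in the frame of outline between -0.113 and 0.113 m and y of crate_c3 in the frame of outline between -0.083 and 0.083 m and linear speed of crate below 0.01 m/s and angular speed of crate below 0.05 rad/s and angle between crate's own z axis and vertical below 0.05 rad and value of joint tray below 0.04 m), for 0.2 s.
2. the tray is rolled out to its stop (value of joint tray above 0.128 m), for 0.2 s.
At the end, for the whole second after the job is handed in: The crate stands upright and at rest with its whole footprint within the painted outline (no corner past the line's outer edge by more than about 1 mm), the tray is rolled out at least 128 of its 140 mm, and the gasket ring lies on the tray's floor (x of crate_c0 in the frame of outline between -0.113 and 0.113 m and y of crate_c0 in the frame of outline between -0.083 and 0.083 m and x of crate_c1 in the frame of outline between -0.113 and 0.113 m and y of crate_c1 in the frame of outline between -0.083 and 0.083 m and x of crate_c2 in the frame of outline between -0.113 and 0.113 m and y of crate_c2 in the frame of outline between -0.083 and 0.083 m and x of crate_c3 in the frame of outline between -0.113 and 0.113 m and y of crate_c3 in the frame of outline between -0.083 and 0.083 m and linear speed of crate below 0.01 m/s and angular speed of crate below 0.05 rad/s and angle between crate's own z axis and vertical below 0.05 rad and value of joint tray above 0.128 m and x of gasket in the frame of tray_mid between -0.1 and 0.1 m and y of gasket in the frame of tray_mid between -0.1 and 0.1 m and z of gasket in the frame of tray_mid below 0.012 m); the robot touches nothing.
It fails at once if the crate is tipped or rocked (more than 0.12 rad) (angle between crate's own z axis and vertical above 0.12 rad).
It fails at once if the crate is lifted off the bench (height (world z) of crate above 0.012 m).
It fails at once if the gasket ring is lifted out of the tray (height (world z) of gasket above 0.045 m).
It fails at once if the gauge, the thermostat dial or a pipe union is moved (more than 15 mm) (distance of any of gauge, thermostat, union_shelf, union_bench from where it was at the start of the episode above 0.015 m).
It also fails if it takes over 70 s, if anything falls off the work surface, if the arm or the gripper's body presses on something with over 40 N, if the wrist force passes 120 N, or if a joint passes its speed limit or range.

## Robot

A 7-joint arm with a two-finger parallel gripper is mounted at the origin on the work surface. World frame = base frame: x ahead of the robot, y to its left, z up, the work surface at z = 0. Lengths are in m, angles in rad, forces in N, time in s.
With the tool pointing down it reaches from about 0.425 to 0.875 m from the base axis. Payload 4.7 kg.
Tool frame: the origin (TCP) lies on the centre line of the jaws, within the pads' length; the fingertips stand 14 mm ahead of it and the grasp point (between the pads) lies 5 mm behind it; z points along the fingers, y is the direction in which the jaws open and shut (so a half turn about z gives the same grasp; the last joint's range is limited). The gripper opens to 87 mm and grips with 3 to 60 N. Pads are 19 mm wide; open, the fingers measure 117 mm over their backs; the gripper's body (75 mm by 190 mm) begins 51 mm behind the grasp point.
Start: joints at [0.014, 0.321, -0.07, 1.45, 0.023, 1.371, -0.057], TCP at [0.65, -0, 0.237] pointing down, gripper open.
Joint ranges: [-2.86, 2.86], [-0.3, 2.09], [-1.38, 1.24], [0.06, 2.45], [-1.56, 4.7], [0.09, 2.05], [-2.69, 2.69]. Speed limits (rad/s): [2.57, 2.57, 3.14, 3.14, 3.14, 3.14, 3.14].

## Interface

Orientations are given as a rotation vector (axis times angle).
In Python, from bench import ctrl, optics, models gives the robot as it stands. The module is installed in compiled form; this text tells all that it offers.
- The arm moves only by the tool arm_command, never from a script. Its argument "motion" is a list of rows, each a list of 3 entries, a list of its own where there are three numbers: the shift along the tool's x, y, z in mm, then the turn, a rotation vector about the tool's x, y, z in degrees, then the closure, from 0 (fully open) to 1 (shut). In form: [[[x, y, z], [ax, ay, az], claw], ...]. A call has 1 to 8 rows; each row shifts and turns the commanded pose from where the row before left it, along the tool's axes as they then stand; what a row does not reach is not made up. A row lasts 1/12 s, in which the tool goes at most 41.7 mm and 7.16 degrees, less where a joint would pass 70% of its speed; a pose out of reach is approached as far as the arm can. A call with a gripper value outside its range is refused whole. The fingers move at their own pace and stop on an object; "force" is the grip in N (left out, the last holds). Time passes only in rows, so rows that do not move let the fingers close. It gives the time, the measured TCP pose, the force and the opening at its end, in the units of the state.
- ctrl.get_state(): the state, without advancing time (a new reading comes with each control period).
- optics.get_image(name): name is "scene" or "side" or "wrist"; returns (picture, depth): 384x512x3 uint8, blue, green, red; 384x512 float32, m along the optical axis (not along the pixel's ray), 0 where there is no reading.
- optics.camera_model(name): a dict with "fovy" (degrees; the focal length in pixels is half the picture's height over the tangent of half this angle, whatever the lens; pixels are square), "cx", "cy" (the principal point, pixels), "rvec" (rotation vector, rad) and "tvec" (3), from world to camera coordinates, as OpenCV has them; the wrist camera has in their place "mount" (4x4, takes a point from camera to tool coordinates, whose origin is the TCP and whose axes are the flange's). Camera axes: x right, y down, z forward; pixel columns grow to the right and rows downward; lengths in m; the calibration is good to about 2 mm. A picture is of the moment at which its call begins: read the wrist's pose just before it. camera_model takes no time and is no camera call.
- ctrl.close_job(): hands the job in, once; it reports no verdict.
Trained networks look in the newest picture that a camera, given by its name, has taken for a name from the list of things; names that differ only in an ending like _2 or _b are one class to them, and where a whole thing is asked for, a point or a joint stands for the part that bears it (a point fixed in the world has none). Each returns a list of dicts, best first, with "conf" (0 to 1); they miss things now and then, are a little off and sometimes report something else, mostly with a low value. They report only what shows in the picture. A call takes as long as a camera call. They do not tell look-alikes from the thing itself.
- models.search_frame(camera, target): "location" ([x, y, z] in m, in the coordinates of the camera as it stood for that picture, good to about 4 mm: the middle of the surface that is visible of it).
- models.silhouettes(camera, target): "pixels" (384x512 bool, what is visible of it).
The state is a dict: "time": time; "joint_positions": joint angles; "qd": joint speeds; "joint_torque": joint torques, N m; "position": TCP position; "tool_rot": TCP orientation; "ft_force": force on the tool from outside, world axes, zero at the start; "torque": the same for the moment, N m; "grip_width": opening from 0.0 (shut) to 1.0 (fully open).
Only numpy, scipy, OpenCV 4.12 (cv2) and the standard library are available. Lean on these libraries where they do the work, as an engineer would, in place of code of your own. Each camera call takes 0.05 s, during which the arm holds its last target.

## Working session

There is one attempt and no reset: what is moved stays moved. The work goes in short steps, Python scripts to look and compute and a tool call to move; the robot and the scene stay as the last step left them, time stands still between calls to the robot, and variables do not carry over. Pictures are saved under pics/ and viewed, and the job is handed in when it is done.

Besides the shell and the picture viewer there is one more tool, called after "Call:" by a JSON object that holds its "op" and its "data". arm_command: Moves the arm, as the interface text tells. Its arguments: {"type":"object","properties":{"motion":{"type":"array","items":{"type":"array"}},"force":{"type":"number"}},"required":["motion"]}

```bash
mkdir -p pics; cat > h.py <<'E'
import numpy as np,cv2
from scipy.spatial.transform import Rotation as R
from bench import ctrl,optics,models
def cam(name,st=None):
    m=optics.camera_model(name); f=192/np.tan(np.radians(m['fovy'])/2)
    if 'mount' in m:
        st=st or ctrl.get_state(); T=np.eye(4);T[:3,:3]=R.from_rotvec(st['tool_rot']).as_matrix();T[:3,3]=st['position'];T=T@np.array(m['mount'])
    else:
        T=np.eye(4);T[:3,:3]=R.from_rotvec(np.ravel(m['rvec'])).as_matrix();T[:3,3]=np.ravel(m['tvec']);T=np.linalg.inv(T)
    return f,m['cx'],m['cy'],T,m
def cloud(name,d,c):
    f,cx,cy,T,_=c; v,u=np.mgrid[:384,:512]
    P=np.stack([(u-cx)/f*d,(v-cy)/f*d,d],-1)
    W=P@T[:3,:3].T+T[:3,3]; W[d==0]=np.nan; return W
def snap(name):
    c=cam(name); im,d=optics.get_image(name); return im,d,c,cloud(name,d,c)
def proj(p,c):
    f,cx,cy,T,_=c; q=np.linalg.inv(T)@np.r_[p,1]; return q[0]/q[2]*f+cx,q[1]/q[2]*f+cy
E
python3 - <<'E'
from h import *
s=ctrl.get_state();print(s)
for n in ['scene','side','wrist']:
    im,d,c,W=snap(n); print(n,{k:np.round(v,3).tolist() for k,v in c[4].items()}, c[3][:3,3])
    cv2.imwrite(f'pics/{n}0.png',im); np.savez(f'{n}0.npz',im=im,d=d,W=W)
E
```

```text
{'time': 0.0, 'joint_positions': array([ 0.0140806 ,  0.32184941, -0.07008752,  1.45166683,  0.02262103,
        1.370821  , -0.05688302]), 'qd': array([-4.93290319e-04,  3.82210441e-04, -7.19719974e-04, -2.37954502e-04,
       -3.58044133e-06, -7.52340658e-04, -1.04303429e-03]), 'joint_torque': array([-2.58547143e-04, -4.91284704e+01, -4.03903294e-01, -3.12526345e+01,
       -6.40594075e-02,  4.37659642e-02,  1.61017233e-04]), 'position': array([ 6.49467165e-01, -4.21069526e-05,  2.35448484e-01]), 'tool_rot': array([-2.22044162, -2.22060508,  0.00230116]), 'ft_force': array([ 1.74065237, -0.51469858, -0.33707176]), 'torque': array([-0.00632665, -0.02501319,  0.01334962]), 'grip_width': 0.9960014754927515}
scene {'fovy': 51.659, 'cx': 255.768, 'cy': 188.476, 'rvec': [1.784, 2.039, -0.598], 'tvec': [0.054, -0.42, 1.348]} [1.07543213 0.09473793 0.91194756]
side {'fovy': 46.262, 'cx': 255.279, 'cy': 182.318, 'rvec': [1.978, -0.727, 0.415], 'tvec': [-0.417, 0.26, 0.919]} [-0.11106631 -0.78943614  0.67189898]
wrist {'fovy': 59.767, 'cx': 253.115, 'cy': 192.527, 'mount': [[-0.0, -0.954, -0.299, 0.083], [1.0, -0.0, 0.0, -0.001], [-0.0, -0.299, 0.954, -0.149], [0.0, 0.0, 0.0, 1.0]]} [0.64907954 0.08290892 0.38470926]
```

View pics/scene0.png

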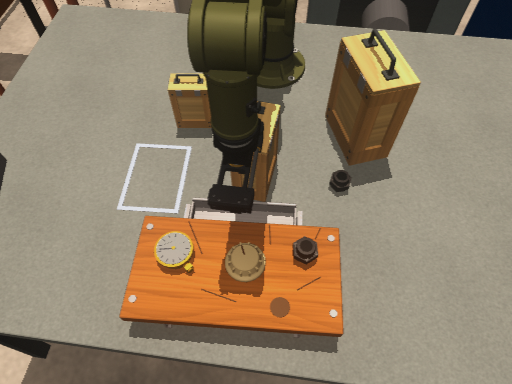

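View pics/side0.png

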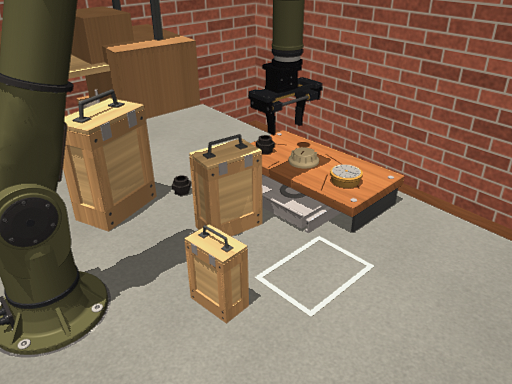

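View pics/wrist0.png

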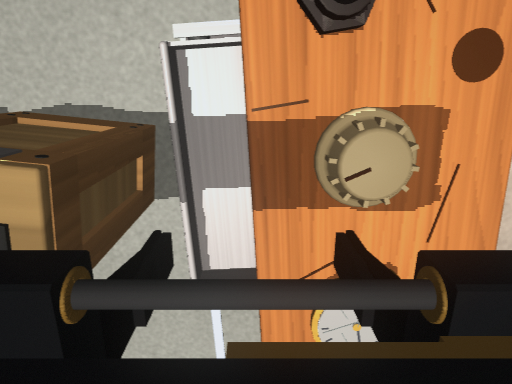

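```bash
cat > m.py <<'E'
from h import *
def fitrect(P):
    (c,sz,a)=cv2.minAreaRect((P*1000).astype(np.float32)); return np.round(c,1),np.round(sz,1),round(a,2)
for n in ['scene','side']:
    z=np.load(f'{n}0.npz'); im,W=z['im'].astype(int),z['W']
    bench=(abs(W[...,2])<.008)
    wh=bench&(im.min(2)>195)&(W[...,0]>.4)&(W[...,0]<.9)&(W[...,1]<-.1)&(W[...,1]>-.45)
    k,l,s,_=cv2.connectedComponentsWithStats(wh.astype(np.uint8))
    i=1+np.argmax(s[1:,4]); print(n,'outline',fitrect(W[l==i][:,:2]),s[i], np.nanmedian(W[l==i][:,2]))
    sh=(abs(W[...,2]-.085)<.006)&(im[...,2]>im[...,0]+60)
    k,l,s,_=cv2.connectedComponentsWithStats(sh.astype(np.uint8))
    i=1+np.argmax(s[1:,4]); print(n,'shelf',fitrect(W[l==i][:,:2]),s[i],np.nanmedian(W[l==i][:,2]))
    # crate lids
    for lo,hi in [(.205,.225)]:
        t=(W[...,2]>lo)&(W[...,2]<hi)&(W[...,0]<.75)
        k,l,s,_=cv2.connectedComponentsWithStats(t.astype(np.uint8))
        for i in range(1,k):
            if s[i,4]>60: print(n,'lid',s[i],fitrect(W[l==i][:,:2]),np.nanmedian(W[l==i],axis=0))
    for nm in ['crate','union_bench','tray','gasket','gauge','thermostat']:
        optics.get_image(n)
        for r in models.search_frame(n,nm):
            T=cam(n)[3]; print(n,nm,round(r['conf'],2),np.round(T[:3,:3]@r['location']+T[:3,3],3))
E
python3 m.py
```

```text
scene outline (array([ 502.9, -268.7]), array([212.3, 164.8]), 3.26) [117 146  73  67 679] 0.0008366944420394873
scene shelf (array([768.1,   3.9]), array([240., 460.]), 3.46) [  119   216   224   119 18772] 0.08518217563151637
scene lid [266  14  29  11 116] (array([52.9, 25.1]), array([37. , 82.9]), 11.25) [0.05310694 0.03506507 0.21579902]
scene lid [336  57  77  59 433] (array([316. , 248.5]), array([230.5, 103.3]), 53.0) [0.35344169 0.26748173 0.2134047 ]
scene lid [257 102  23  54 653] (array([463.2,  27.7]), array([ 48.4, 150.7]), 84.44) [0.44280855 0.03656403 0.2149952 ]
scene crate 0.92 [0.337 0.267 0.211]
scene crate 0.79 [0.5   0.038 0.15 ]
scene crate 0.56 [ 0.307 -0.203  0.115]
scene union_bench 0.63 [0.468 0.234 0.033]
scene tray 0.77 [0.592 0.029 0.01 ]
scene tray 0.35 [ 0.515 -0.265 -0.001]
scene gauge 0.84 [ 0.756 -0.13   0.121]
scene thermostat 0.76 [0.761 0.024 0.113]
scene thermostat 0.66 [0.503 0.033 0.147]
side outline (array([ 503. , -266.6]), array([213.2, 169.2]), 3.2) [262 236 112  78 822] -0.00017649024566590565
side shelf (array([765.7,   2.4]), array([246
[... 209 characters left out ...]
  36 603] (array([278.7, 226.8]), array([ 86.5, 219. ]), 87.74) [0.25174025 0.23366656 0.21447143]
side lid [ 189  139   73   31 1196] (array([458.2,   3.6]), array([ 94.8, 152.8]), 83.63) [ 0.45070423 -0.00702525  0.21382221]
side lid [  0 220  70  35 682] (array([  2.1, -62.5]), array([ 11.8, 116.8]), 89.39) [-0.00067185 -0.06289155  0.21511909]
side crate 0.95 [0.248 0.232 0.166]
side crate 0.7 [ 0.256 -0.23   0.102]
side crate 0.66 [ 0.44  -0.031  0.139]
side crate 0.61 [ 0.474 -0.289 -0.001]
side union_bench 0.81 [0.451 0.218 0.029]
side tray 0.69 [ 0.636 -0.049  0.015]
side gasket 0.48 [ 0.673 -0.004  0.017]
side gauge 0.58 [ 0.733 -0.148  0.116]
side thermostat 0.9 [0.73  0.006 0.109]
```

```bash
python3 - <<'E'
from h import *
out=np.full((300,300,3),0,np.uint8) 
# top-down map x 0.15..0.9 , y -.45...45
S=800
M=np.zeros((600,720,3),np.uint8);Z=np.full((600,720),-1.)
for n in ['scene','side','wrist']:
    z=np.load(f'{n}0.npz'); W=z['W'].reshape(-1,3);I=z['im'].reshape(-1,3)
    ok=np.isfinite(W[:,0])&(W[:,2]<.34)&(W[:,2]>-.02); W=W[ok];I=I[ok]
    r=((.9-W[:,0])*S).astype(int);c=((.45-W[:,1])*S).astype(int)
    k=(r>=0)&(r<600)&(c>=0)&(c<720)
    for a,b,zz,p in zip(r[k],c[k],W[k,2],I[k]):
        if zz>Z[a,b]: 
            Z[a:a+3,b:b+3]=zz; M[a:a+3,b:b+3]=p
for x in np.arange(.2,.9,.1): cv2.putText(M,f'{x:.1f}',(0,int((.9-x)*S)),0,.4,(0,0,255)); cv2.line(M,(0,int((.9-x)*S)),(719,int((.9-x)*S)),(0,0,255),1)
for y in np.arange(-.4,.45,.1): cv2.line(M,(int((.45-y)*S),0),(int((.45-y)*S),599),(0,0,255),1);cv2.putText(M,f'{y:.1f}',(int((.45-y)*S),10),0,.4,(0,0,255))
cv2.imwrite('pics/top0.png',M)
E
```

```text
(no output)
```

View pics/top0.png

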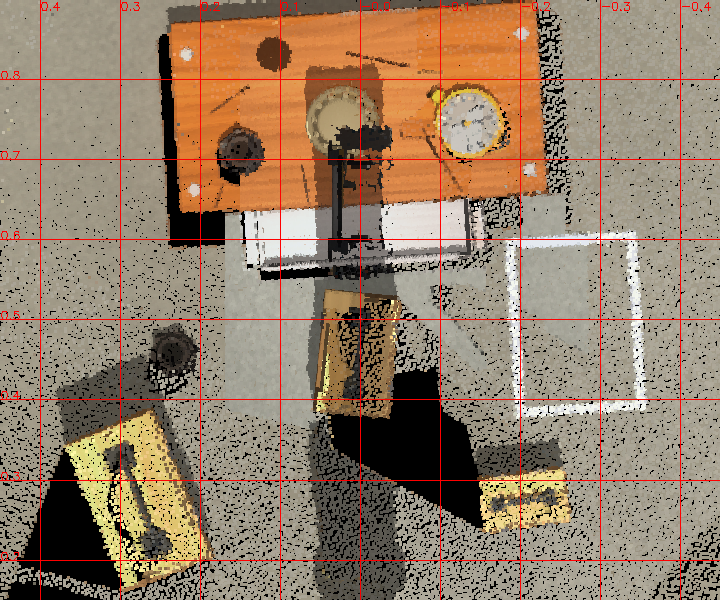

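Call:
{"op": "arm_command", "data": {"motion": [[[40,0,0],[0,0,0],0],[[40,0,0],[0,0,0],0],[[40,-20,0],[0,0,0],0],[[0,-38,0],[0,0,0],0],[[0,-38,0],[0,0,0],0],[[0,-38,0],[0,0,0],0],[[0,-36,0],[0,0,0],0],[[0,-10,0],[0,0,5.5],0]]}}

```text
time: 2.02
position: [0.4667, 0.1178, 0.2365]
tool_rot: [-2.323, -2.114, 0.003]
ft_force: [0.7, 0.2, -0.7]
grip_width: 0.999
```

Call:
{"op": "arm_command", "data": {"motion": [[[0,0,0],[0,-7,0],0],[[0,0,0],[0,-7,0],0],[[0,0,0],[0,-7,0],0],[[0,0,0],[0,-7,0],0],[[0,0,0],[0,-7,0],0],[[0,0,0],[0,0,0],0]]}}

```text
time: 2.52
position: [0.4699, 0.1217, 0.2328]
tool_rot: [1.96, 1.8, -0.629]
ft_force: [-0.3, 1.3, -1.7]
grip_width: 1.003
```

```bash
cat > st.py <<'E'
from h import *
s=ctrl.get_state(); M=R.from_rotvec(s['tool_rot']).as_matrix()
print(round(s['time'],2),'pos',np.round(s['position'],4),'F',np.round(s['ft_force'],1),'q',np.round(s['joint_positions'],2))
print(np.round(M,3)); 
p=s['position']
print('tip',np.round(p+.014*M[:,2],4))
E
python3 st.py; python3 - <<'E'
from h import *
z=np.load('scene0.npz');im,W=z['im'].astype(int),z['W']
for th in (150,165,180):
  wh=(abs(W[...,2])<.008)&(im.min(2)>th)&(W[...,0]>.35)&(W[...,0]<.64)&(W[...,1]<-.16)&(W[...,1]>-.38)
  P=W[wh][:,:2]*1000
  a=np.radians(3.4);Rm=np.array([[np.cos(a),np.sin(a)],[-np.sin(a),np.cos(a)]]);Q=P@Rm.T
  print(th,len(P),np.percentile(Q,[.5,2,98,99.5],axis=0).round(1).tolist())
  (c,sz,ang)=cv2.minAreaRect(P.astype(np.float32));print(c,sz,ang)
im,d,c,W=snap('scene')
cv2.imwrite('pics/scene1.png',im)
im=snap('side')[0];cv2.imwrite('pics/side1.png',im)
E
```

```text
2.52 pos [0.4699 0.1217 0.2328] F [-0.3  1.3 -1.7] q [-0.36  0.25 -0.31  1.69  0.5   1.67 -0.84]
[[ 0.067  0.996 -0.056]
 [ 0.814 -0.087 -0.574]
 [-0.577 -0.007 -0.817]]
tip [0.4692 0.1137 0.2214]
150 1145 [[365.4, -381.9], [368.3, -380.6], [591.8, -215.1], [593.5, -213.7]]
(495.8463134765625, -262.2837219238281) (230.41590881347656, 182.69183349609375) 3.9086670875549316
165 991 [[366.8, -380.4], [368.7, -379.6], [591.1, -215.9], [592.5, -215.2]]
(495.7981872558594, -268.9044494628906) (229.5980224609375, 166.26034545898438) 3.468155860900879
180 946 [[367.8, -380.4], [369.1, -379.5], [591.1, -216.4], [592.3, -215.6]]
(497.2082214355469, -268.85302734375) (226.95884704589844, 165.6975860595703) 3.2901105880737305
```

```bash
python3 - <<'E'
import cv2,numpy as np
a=cv2.imread('pics/scene1.png');b=cv2.imread('pics/side1.png')
cv2.imwrite('pics/c1.png',np.hstack([a[0:300,100:500],b[0:300,0:400]]))
E
```

```text
(no output)
```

View pics/c1.png

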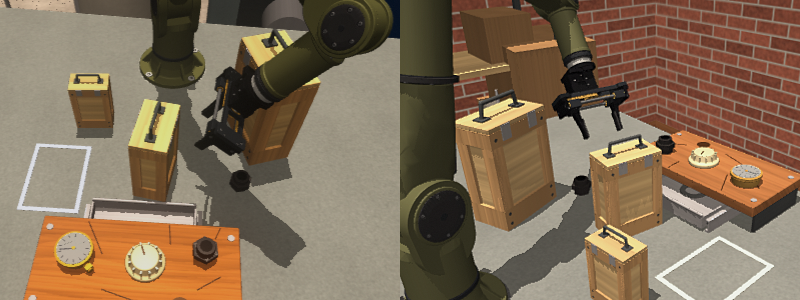

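```bash
python3 - <<'E'
from h import *
for n in ['scene','side']:
    im,d,c,W=snap(n); np.savez(f'{n}1.npz',im=im,d=d,W=W)
    t=(W[...,2]>.205)&(W[...,2]<.222)&(W[...,0]>.35)&(W[...,0]<.57)&(abs(W[...,1])<.08)
    P=W[t][:,:2]*1000; print(n,'lid',t.sum(),cv2.minAreaRect(P.astype(np.float32)))
    a=(W[...,0]>.1)&(W[...,0]<.45)&(W[...,1]>.1)&(W[...,1]<.45)&(W[...,2]>.1)
    h,e=np.histogram(W[a][:,2],bins=np.arange(.1,.8,.02)); print([(round(x,2),int(k)) for x,k in zip(e,h)])
im,d,c,W=snap('scene')
# arm dark olive points within region x<.5,y>.05
arm=(W[...,2]>.3)&(W[...,1]>.05)&(W[...,0]<.6)
for z0 in np.arange(.2,.8,.04):
    s=arm&(W[...,2]>z0)&(W[...,2]<z0+.04)
    if s.sum()>20: print(round(z0,2),s.sum(),np.nanmin(W[s],0).round(2),np.nanmax(W[s],0).round(2))
cv2.imwrite('pics/crop1.png',cv2.resize(im[70:230,200:440],None,fx=3,fy=3))
E
```

```text
scene lid 1888 ((461.0925598144531, 5.158912658691406), (93.87016296386719, 153.66049194335938), 83.98711395263672)
[(np.float64(0.1), 277), (np.float64(0.12), 274), (np.float64(0.14), 282), (np.float64(0.16), 278), (np.float64(0.18), 315), (np.float64(0.2), 314), (np.float64(0.22), 328), (np.float64(0.24), 389), (np.float64(0.26), 426), (np.float64(0.28), 930), (np.float64(0.3), 218), (np.float64(0.32), 373), (np.float64(0.34), 40), (np.float64(0.36), 33), (np.float64(0.38), 36), (np.float64(0.4), 0), (np.float64(0.42), 0), (np.float64(0.44), 0), (np.float64(0.46), 0), (np.float64(0.48), 0), (np.float64(0.5), 0), (np.float64(0.52), 3), (np.float64(0.54), 0), (np.float64(0.56), 0), (np.float64(0.58), 0), (np.float64(0.6), 0), (np.float64(0.62), 0), (np.float64(0.64), 0), (np.float64(0.66), 0), (np.float64(0.68), 0), (np.float64(0.7), 0), (np.float64(0.72), 0), (np.float64(0.74), 0), (np.float64(0.76), 0)]
side lid 1191 ((457.7251281738281, 3.740997314453125), (96.08712005615234, 150.4600067138672), 83.40445709228516)
[(np.float64(0.1), 587), (np.float64(0.12), 612), (np.float64(0.14)
[... 393 characters left out ...]
), 3), (np.float64(0.48), 46), (np.float64(0.5), 122), (np.float64(0.52), 152), (np.float64(0.54), 0), (np.float64(0.56), 0), (np.float64(0.58), 0), (np.float64(0.6), 0), (np.float64(0.62), 0), (np.float64(0.64), 0), (np.float64(0.66), 0), (np.float64(0.68), 0), (np.float64(0.7), 0), (np.float64(0.72), 0), (np.float64(0.74), 0), (np.float64(0.76), 0)]
0.28 900 [0.22 0.11 0.3 ] [0.58 0.27 0.32]
0.32 1438 [0.23 0.12 0.32] [0.57 0.28 0.36]
0.36 796 [0.43 0.17 0.36] [0.52 0.26 0.4 ]
0.4 999 [0.46 0.19 0.4 ] [0.52 0.3  0.44]
0.44 1182 [0.47 0.21 0.44] [0.53 0.33 0.48]
0.48 1237 [0.47 0.24 0.48] [0.55 0.38 0.52]
0.52 2727 [0.45 0.24 0.52] [0.55 0.38 0.56]
0.56 868 [0.48 0.27 0.56] [0.54 0.34 0.58]
```

View pics/crop1.png

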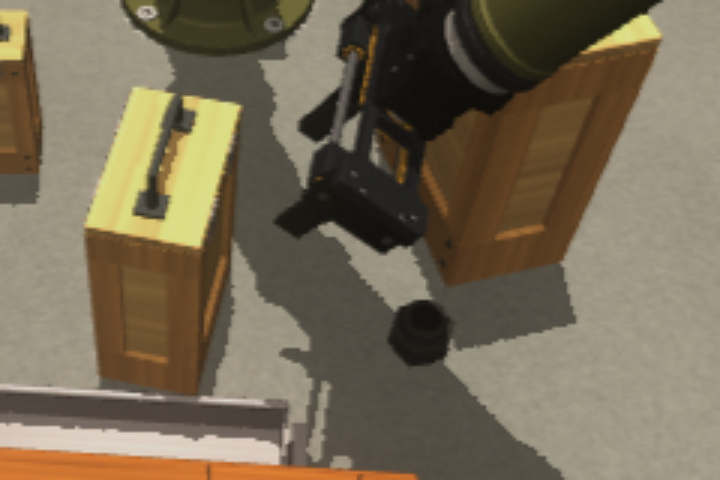

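Call:
{"op": "arm_command", "data": {"motion": [[[0,5,0],[0,6,0],0],[[15,0,26],[0,0,0],0],[[15,0,26],[0,0,0],0],[[14,0,26],[0,0,0],0],[[14,0,26],[0,0,0],0],[[0,0,0],[0,0,0],0]]}}

```text
time: 3.27
position: [0.4739, 0.1138, 0.1141]
tool_rot: [2.041, 1.85, -0.536]
ft_force: [-1.3, -1.7, 1.4]
grip_width: 1.002
```

```bash
python3 st.py; python3 - <<'E'
from h import *
im,d,c,W=snap('scene')
cv2.imwrite('pics/scene2.png',cv2.resize(im[0:220,180:460],None,fx=2.7,fy=2.7))
for z0 in np.arange(.28,.6,.04):
    s=(W[...,1]>.05)&(W[...,0]<.6)&(W[...,0]>.39)&(W[...,2]>z0)&(W[...,2]<z0+.04)
    if s.sum()>20: print(round(z0,2),s.sum(),np.nanmin(W[s],0).round(2),np.nanmax(W[s],0).round(2))
E
```

```text
3.27 pos [0.4739 0.1138 0.1141] F [-1.3 -1.7  1.4] q [-0.32  0.31 -0.29  1.83  0.47  1.4  -0.88]
[[ 0.084  0.995 -0.053]
 [ 0.869 -0.099 -0.484]
 [-0.487 -0.005 -0.873]]
tip [0.4732 0.1071 0.1019]
0.28 609 [0.46 0.17 0.28] [0.53 0.26 0.32]
0.32 716 [0.47 0.19 0.32] [0.53 0.28 0.36]
0.36 683 [0.47 0.21 0.36] [0.54 0.33 0.4 ]
0.4 1284 [0.48 0.21 0.4 ] [0.55 0.34 0.44]
0.44 2655 [0.41 0.18 0.44] [0.55 0.34 0.48]
0.48 2287 [0.39 0.17 0.48] [0.52 0.29 0.52]
0.52 73 [0.43 0.2  0.52] [0.44 0.24 0.52]
```

View pics/scene2.png

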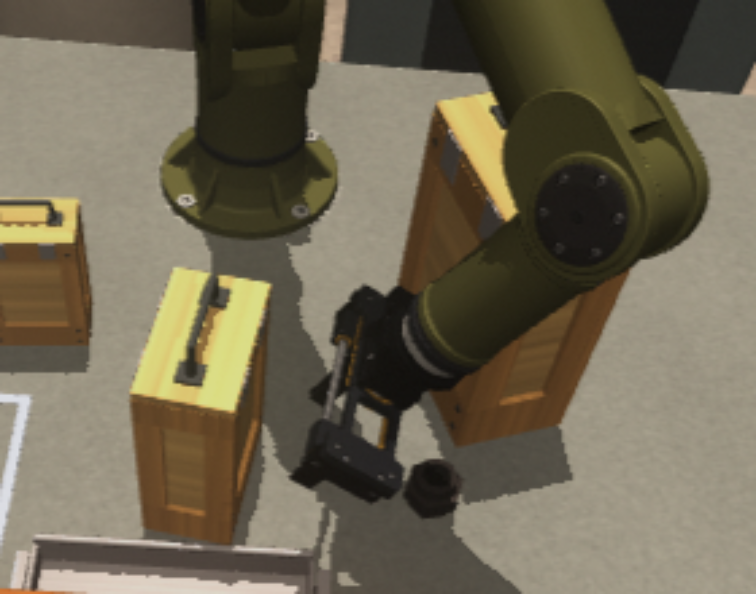

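Call:
{"op": "arm_command", "data": {"motion": [[[2,0,16],[0,0,0],0],[[2,0,16],[0,0,0],0],[[2,0,14],[0,0,0],0],[[0,0,0],[0,0,0],0]]}}

```text
time: 3.65
position: [0.4749, 0.0981, 0.0752]
tool_rot: [2.041, 1.848, -0.528]
ft_force: [-0.2, -0.2, -0.1]
grip_width: 0.999
```

```bash
python3 st.py; python3 - <<'E'
from h import *
im,d,c,W=snap('side')
cv2.imwrite('pics/side3.png',cv2.resize(im[0:260,30:330],None,fx=2.4,fy=2.3))
E
```

```text
3.65 pos [0.4749 0.0981 0.0752] F [-0.2 -0.2 -0.1] q [-0.31  0.34 -0.28  1.88  0.5   1.31 -0.91]
[[ 0.087  0.995 -0.047]
 [ 0.87  -0.099 -0.483]
 [-0.485  0.001 -0.874]]
tip [0.4743 0.0913 0.0629]
```

View pics/side3.png

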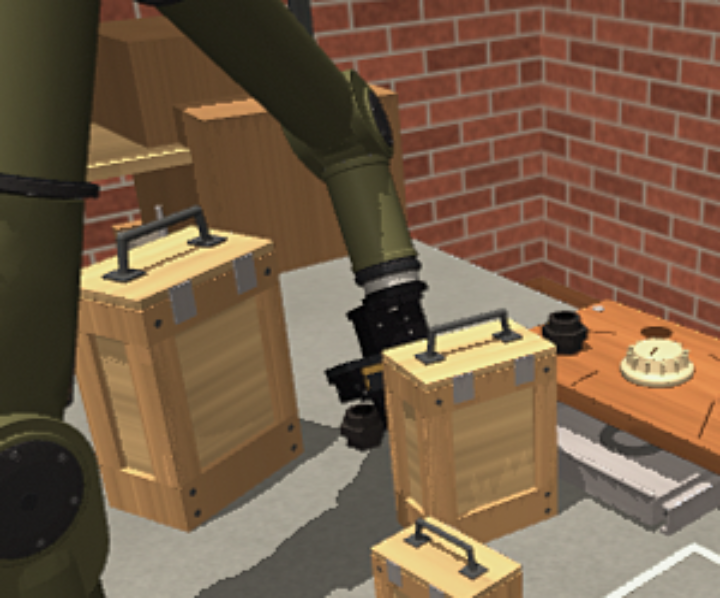

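Call:
{"op": "arm_command", "data": {"motion": [[[3,0,15],[0,0,0],0],[[2,0,14],[0,0,0],0],[[2,0,14],[0,0,0],0],[[0,0,0],[0,0,0],0]]}}

```text
time: 4.03
position: [0.4735, 0.0844, 0.0338]
tool_rot: [2.039, 1.849, -0.528]
ft_force: [-0.3, -0.1, -0.0]
grip_width: 1.0
```

```bash
python3 st.py; python3 - <<'E'
from h import *
im,d,c,W=snap('scene')
cv2.imwrite('pics/scene3.png',cv2.resize(im[60:220,220:380],None,fx=3.7,fy=3.7))
E
```

```text
4.03 pos [0.4735 0.0844 0.0338] F [-0.3 -0.1 -0. ] q [-0.3   0.39 -0.26  1.92  0.53  1.23 -0.93]
[[ 0.085  0.995 -0.047]
 [ 0.87  -0.097 -0.483]
 [-0.485  0.    -0.874]]
tip [0.4728 0.0777 0.0216]
```

View pics/scene3.png

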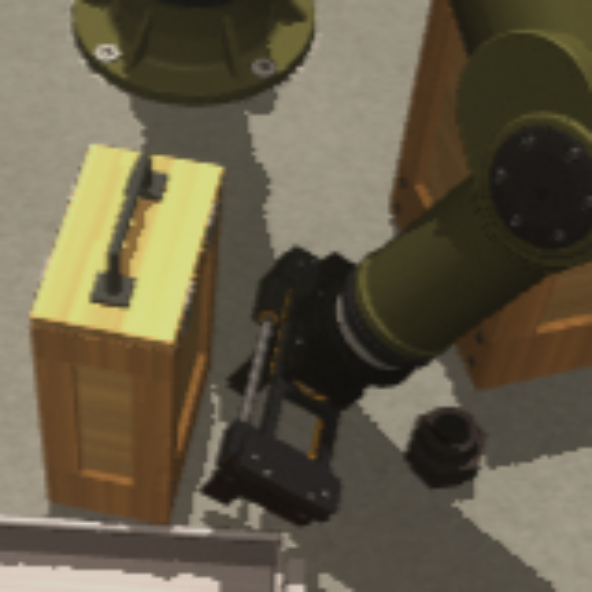

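Call:
{"op": "arm_command", "data": {"motion": [[[-5,0,2.8],[0,0,0],0],[[-5,0,2.8],[0,0,0],0],[[-4,0,2.2],[0,0,0],0],[[-4,0,2.2],[0,0,0],0],[[-4,0,2.2],[0,0,0],0],[[-4,0,2.2],[0,0,0],0]]}}

```text
time: 4.58
position: [0.4721, 0.0636, 0.0342]
tool_rot: [2.043, 1.859, -0.51]
ft_force: [-1.8, 18.2, 7.9]
grip_width: 0.999
```

```bash
python3 st.py
```

```text
4.58 pos [0.4721 0.0636 0.0342] F [-1.8 18.2  7.9] q [-0.27  0.36 -0.26  1.95  0.53  1.2  -0.9 ]
[[ 0.084  0.996 -0.04 ]
 [ 0.877 -0.093 -0.471]
 [-0.473  0.004 -0.881]]
tip [0.4715 0.057  0.0219]
```

Call:
{"op": "arm_command", "data": {"motion": [[[-6,0,3.4],[-0.6,0,-1],0],[[-7,0,3.9],[-0.8,0,-1.4],0],[[-7,0,3.9],[-0.8,0,-1.4],0],[[-7,0,3.9],[-0.8,0,-1.4],0],[[-7,0,3.9],[-0.8,0,-1.4],0]]}}

```text
time: 5.0
position: [0.4704, 0.0252, 0.0342]
tool_rot: [1.898, 1.978, -0.471]
ft_force: [-3.8, 18.7, 9.2]
grip_width: 0.999
```

```bash
cat > look.py <<'E'
from h import *
import sys
exec(open('st.py').read().split('\n',1)[1])
k=sys.argv[1]
im,d,c,W=snap('side')
t=(W[...,2]>.205)&(W[...,2]<.222)&(W[...,0]>.36)&(W[...,0]<.65)&(W[...,1]<.08)&(W[...,1]>-.4)
n,l,s,_=cv2.connectedComponentsWithStats(t.astype(np.uint8)); i=1+np.argmax(s[1:,4])
P=W[l==i][:,:2]*1000; print('side lid',len(P),cv2.minAreaRect(P.astype(np.float32)),'z',np.nanmedian(W[l==i][:,2]))
im2,d,c,W=snap('scene')
t=(W[...,2]>.205)&(W[...,2]<.222)&(W[...,0]>.36)&(W[...,0]<.65)&(W[...,1]<.08)&(W[...,1]>-.4)
n,l,s,_=cv2.connectedComponentsWithStats(t.astype(np.uint8)); i=1+np.argmax(s[1:,4])
P=W[l==i][:,:2]*1000; print('scene lid',len(P),cv2.minAreaRect(P.astype(np.float32)),'z',np.nanmedian(W[l==i][:,2]))
cv2.imwrite(f'pics/k{k}.png',np.hstack([im2[0:300,80:480],im[60:360,80:480]]))
E
python3 look.py 1
```

```text
5.0 pos [0.4704 0.0252 0.0342] F [-3.8 18.7  9.2] q [-0.22  0.29 -0.25  2.05  0.59  1.11 -0.78]
[[-0.034  0.999  0.027]
 [ 0.88   0.043 -0.474]
 [-0.475  0.008 -0.88 ]]
tip [0.4707 0.0186 0.0219]
side lid 1253 ((464.52227783203125, -36.89638900756836), (152.15444946289062, 94.9015884399414), 2.5448453426361084) z 0.2138096542634218
scene lid 1875 ((468.28961181640625, -38.18064498901367), (152.66941833496094, 93.0431900024414), 2.2983429431915283) z 0.21504142841698815
```

View pics/k1.png

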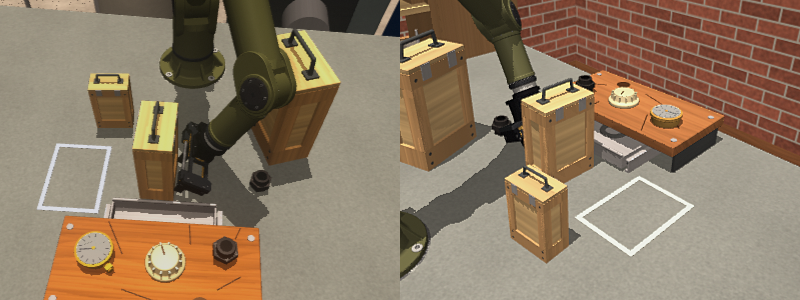

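Call:
{"op": "arm_command", "data": {"motion": [[[-8,0,4.3],[-0.8,0,-1.4],0],[[-8.8,0,4.8],[-0.8,0,-1.4],0],[[-8.8,0,4.8],[-0.8,0,-1.4],0],[[-8.8,0,4.8],[0,0,0],0],[[-8.8,0,4.8],[0,0,0],0],[[-8.8,0,4.8],[0,0,0],0],[[-8.8,0,4.8],[0,0,0],0],[[-8.8,0,4.8],[0,0,0],0]]}}

```text
time: 5.77
position: [0.4788, -0.0558, 0.034]
tool_rot: [1.804, 2.045, -0.45]
ft_force: [-1.5, 14.9, 3.4]
grip_width: 0.999
```

```bash
python3 look.py 2
```

```text
5.77 pos [ 0.4788 -0.0558  0.034 ] F [-1.5 14.9  3.4] q [-0.12  0.23 -0.19  2.12  0.65  0.99 -0.6 ]
[[-0.107  0.992  0.068]
 [ 0.872  0.127 -0.473]
 [-0.478  0.009 -0.878]]
tip [ 0.4797 -0.0624  0.0217]
side lid 1369 ((478.9369201660156, -118.5426025390625), (153.08517456054688, 93.97722625732422), 6.968935966491699) z 0.21384168239145773
scene lid 1887 ((480.8143310546875, -120.23301696777344), (153.3453826904297, 93.10594177246094), 7.072638034820557) z 0.2150722054732045
```

View pics/k2.png

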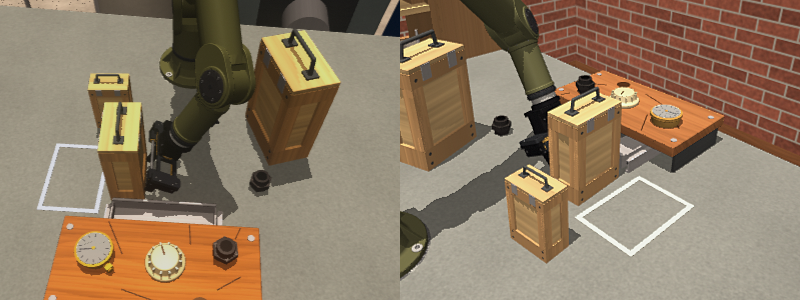

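Call:
{"op": "arm_command", "data": {"motion": [[[-8.8,0,4.8],[0,0,0],0],[[-8.8,0,4.8],[0,0,0],0],[[-8.8,0,4.8],[0,0,0],0],[[-8.8,0,4.8],[0,0,0],0],[[-8.8,0,4.8],[0,0,0],0],[[-8.8,0,4.8],[0,0,0],0],[[-8.8,0,4.8],[0,0,0],0],[[-8.8,0,4.8],[0,0,0],0]]}}

```text
time: 6.53
position: [0.4882, -0.1361, 0.0341]
tool_rot: [1.804, 2.044, -0.452]
ft_force: [-1.5, 14.3, 1.7]
grip_width: 1.001
```

```bash
python3 look.py 3
```

```text
6.53 pos [ 0.4882 -0.1361  0.0341] F [-1.5 14.3  1.7] q [-0.01  0.22 -0.12  2.13  0.69  0.91 -0.47]
[[-0.107  0.992  0.067]
 [ 0.871  0.126 -0.475]
 [-0.479  0.008 -0.878]]
tip [ 0.4892 -0.1428  0.0218]
side lid 1532 ((489.14178466796875, -198.4002685546875), (155.47349548339844, 92.8068618774414), 6.674665927886963) z 0.21387036917104993
scene lid 1892 ((490.3728942871094, -200.8634033203125), (152.6680908203125, 93.69915008544922), 7.344532012939453) z 0.21510232444474497
```

View pics/k3.png

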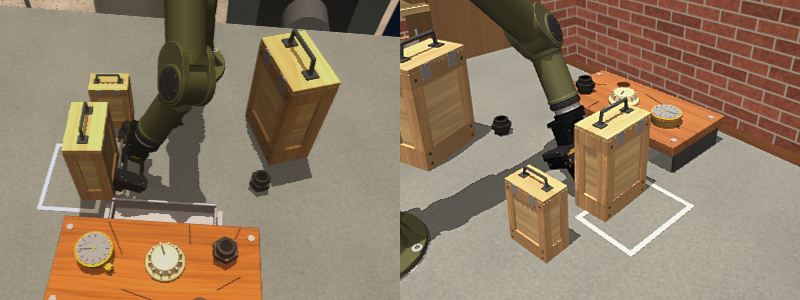

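Call:
{"op": "arm_command", "data": {"motion": [[[-8.8,0,4.8],[0,0,0],0],[[-8.8,0,4.8],[0,0,0],0],[[-8.8,0,4.8],[0,0,0],0],[[-8.8,0,4.8],[0,0,0],0],[[-8.8,0,4.8],[0,0,0],0],[[-8,0,4.4],[0,0,0],0],[[-4.4,0,2.4],[0,0,0],0],[[0,0,0],[0,0,0],0]]}}

```text
time: 7.3
position: [0.4953, -0.2024, 0.0343]
tool_rot: [1.805, 2.041, -0.457]
ft_force: [1.4, 7.7, -1.6]
grip_width: 0.998
```

```bash
python3 look.py 4
```

```text
7.3 pos [ 0.4953 -0.2024  0.0343] F [ 1.4  7.7 -1.6] q [ 0.07  0.23 -0.06  2.12  0.71  0.85 -0.36]
[[-0.105  0.992  0.065]
 [ 0.87   0.124 -0.477]
 [-0.481  0.006 -0.876]]
tip [ 0.4963 -0.2091  0.0221]
side lid 1738 ((494.5157470703125, -263.4831237792969), (151.92913818359375, 95.70552825927734), 7.567543983459473) z 0.21392355480679054
scene lid 1873 ((498.25958251953125, -263.67822265625), (152.4372100830078, 95.0841293334961), 7.3744988441467285) z 0.21496346974007952
```

View pics/k4.png

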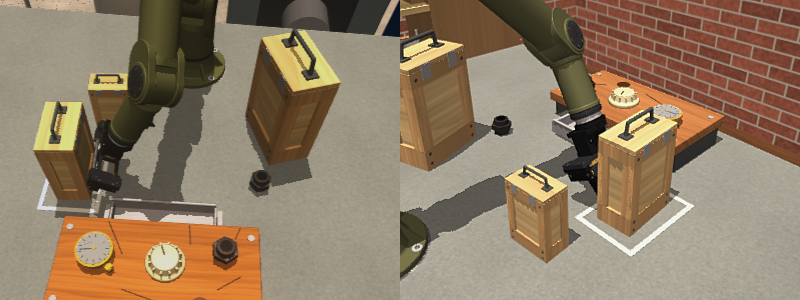

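Call:
{"op": "arm_command", "data": {"motion": [[[6,0,-3.3],[0,0,0],0],[[13,0,-7.2],[0,0,0],0],[[17,0,-9.6],[0,0,0],0],[[17,0,-9.6],[0,0,0],0],[[17,0,-9.6],[0,0,0],0],[[17,0,-9.6],[0,0,0],0],[[0,0,-30],[0,0,0],0],[[0,0,-30],[0,0,0],0]]}}

```text
time: 8.07
position: [0.4766, -0.0768, 0.0875]
tool_rot: [1.805, 2.04, -0.469]
ft_force: [0.7, -0.4, 0.5]
grip_width: 1.0
```

Call:
{"op": "arm_command", "data": {"motion": [[[-15,0,-27],[0,0,0],1],[[-15,0,-27],[0,7,0],1],[[-12,0,-29],[0,7,0],1],[[-5,0,-30],[0,7,0],1],[[0,0,0],[0,7,0],1],[[0,0,0],[0,0,0],1],[[0,0,0],[0,0,0],1]]}}

```text
time: 8.65
position: [0.477, -0.0767, 0.21]
tool_rot: [2.076, 2.331, -0.024]
ft_force: [-0.7, 0.6, -0.0]
grip_width: 0.556
```

```bash
python3 look.py 5; python3 - <<'E'
from h import *
im,d,c,W=snap('scene'); np.savez('scene5.npz',im=im,d=d,W=W)
# lip: points z .045-.060 ahead of the shelf
a=np.radians(3.45);o=np.array([.7675,.0035]);Rm=np.array([[np.cos(a),np.sin(a)],[-np.sin(a),np.cos(a)]])
for n in ['scene','side','wrist']:
    im,d,c,W=snap(n)
    Q=(W[...,:2]-o)@Rm.T
    t=(W[...,2]>.047)&(W[...,2]<.062)&(Q[...,0]>-.24)&(Q[...,0]<-.14)&(abs(Q[...,1])<.12)
    q=Q[t]; print(n,t.sum(), np.percentile(q,[2,25,50,75,98],axis=0).round(4).tolist() if t.sum() else '')
    cv2.imwrite(f'pics/{n}5.png',im)
E
```

```text
8.65 pos [ 0.477  -0.0767  0.21  ] F [-0.7  0.6 -0. ] q [ 0.11 -0.02 -0.02  1.89  0.03  1.26  0.19]
[[-0.115  0.993  0.005]
 [ 0.993  0.115 -0.025]
 [-0.025  0.002 -1.   ]]
tip [ 0.477  -0.0771  0.1961]
side lid 1747 ((495.2467041015625, -263.1044006347656), (153.7310333251953, 95.60645294189453), 7.255533695220947) z 0.21385595239398814
scene lid 1875 ((498.6700439453125, -262.69757080078125), (150.49398803710938, 93.96216583251953), 6.690720558166504) z 0.21497188577059034
scene 316 [[-0.1957, -0.1139], [-0.1923, -0.0598], [-0.1902, -0.0006], [-0.1888, 0.0624], [-0.1871, 0.1166]]
side 132 [[-0.199, -0.0478], [-0.197, -0.0152], [-0.1959, 0.0275], [-0.1942, 0.0718], [-0.1912, 0.1174]]
wrist 2276 [[-0.1981, -0.1142], [-0.197, -0.0507], [-0.1953, 0.0055], [-0.1933, 0.0537], [-0.1907, 0.0915]]
```

View pics/k5.png

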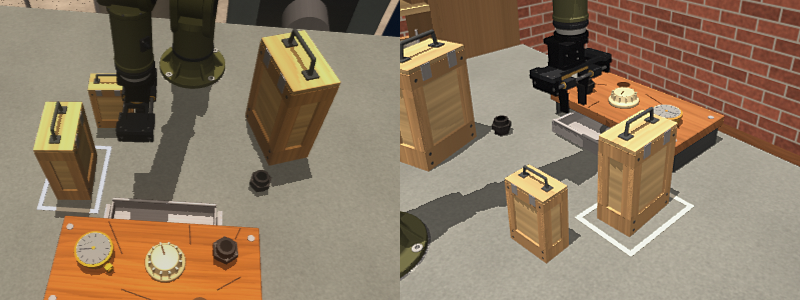

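View pics/wrist5.png

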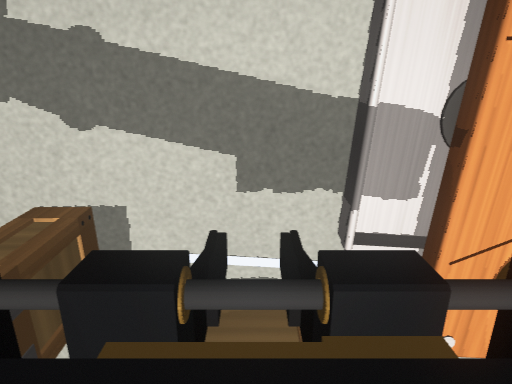

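Call:
{"op": "arm_command", "data": {"motion": [[[0,0,0],[0,0,-7.1],1],[[0,0,0],[0,0,-7.1],1],[[0,0,0],[0,0,-7.1],1],[[0,0,0],[0,0,-7.1],1],[[0,0,0],[0,0,-7.1],1],[[0,0,0],[0,0,-7.1],1],[[0,0,0],[0,0,-7.1],1],[[0,0,0],[0,0,-7.1],1]]}}

```text
time: 9.62
position: [0.4773, -0.0735, 0.2092]
tool_rot: [0.7, 3.053, -0.034]
ft_force: [-1.1, -0.4, 1.0]
grip_width: 0.007
```

Call:
{"op": "arm_command", "data": {"motion": [[[0,0,0],[0,0,-7.1],1],[[0,0,0],[0,0,-7.1],1],[[0,0,0],[0,0,-7.1],1],[[0,0,0],[0,0,-7.1],1],[[0,0,0],[0,-1.4,-1.6],1],[[0,0,0],[0,0,0],1]]}}

```text
time: 10.12
position: [0.477, -0.0736, 0.2092]
tool_rot: [-0.105, 3.111, -0.036]
ft_force: [-0.5, -0.2, -0.2]
grip_width: 0.005
```

```bash
python3 st.py; python3 - <<'E'
from h import *
s=ctrl.get_state();M=R.from_rotvec(s['tool_rot']).as_matrix()
print(M.T@(np.array([.6028,-.0064,.21])-s['position'])*1000, s['grip_width'])
E
```

```text
10.12 pos [ 0.477  -0.0736  0.2092] F [-0.5 -0.2 -0.2] q [ 0.09 -0.04 -0.01  1.91  0.02  1.24  1.72]
[[-0.997 -0.067  0.029]
 [-0.068  0.997 -0.022]
 [-0.027 -0.024 -0.999]]
tip [ 0.4774 -0.0739  0.1952]
[-130.04549539   58.58542563    1.36266871] 0.004915581921063977
```

Call:
{"op": "arm_command", "data": {"motion": [[[-33,15,0],[0,0,0],1],[[-33,15,0],[0,0,0],1],[[-33,15,0],[0,0,0],1],[[-31,14,0],[0,0,0],1],[[1,0,30],[0,0,0],1],[[1,0,30],[0,0,0],1],[[1,0,30],[0,0,0],1],[[0,0,0],[0,0,0],1]]}}

```text
time: 10.78
position: [0.5984, -0.0086, 0.1148]
tool_rot: [-0.102, 3.124, -0.035]
ft_force: [-1.1, 0.4, -0.7]
grip_width: 0.008
```

```bash
python3 st.py; python3 - <<'E'
from h import *
a=np.radians(3.45);o=np.array([.7675,.0035]);Rm=np.array([[np.cos(a),np.sin(a)],[-np.sin(a),np.cos(a)]])
s=ctrl.get_state();M=R.from_rotvec(s['tool_rot']).as_matrix()
print('tip in shelf',Rm@((s['position']+.014*M[:,2])[:2]-o))
im,d,c,W=snap('wrist');cv2.imwrite('pics/wrist6.png',im)
im,d,c,W=snap('scene');cv2.imwrite('pics/scene6.png',cv2.resize(im[150:270,150:350],None,fx=4,fy=4))
E
```

```text
10.78 pos [ 0.5984 -0.0086  0.1148] F [-1.1  0.4 -0.7] q [ 0.01  0.29 -0.06  1.74  0.05  1.09  1.57]
[[-0.998 -0.065  0.017]
 [-0.066  0.998 -0.022]
 [-0.015 -0.023 -1.   ]]
tip [ 0.5986 -0.0089  0.1008]
tip in shelf [-0.16932901 -0.00220729]
```

View pics/wrist6.png

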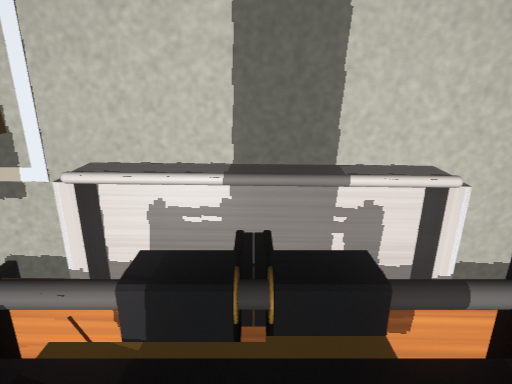

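View pics/scene6.png

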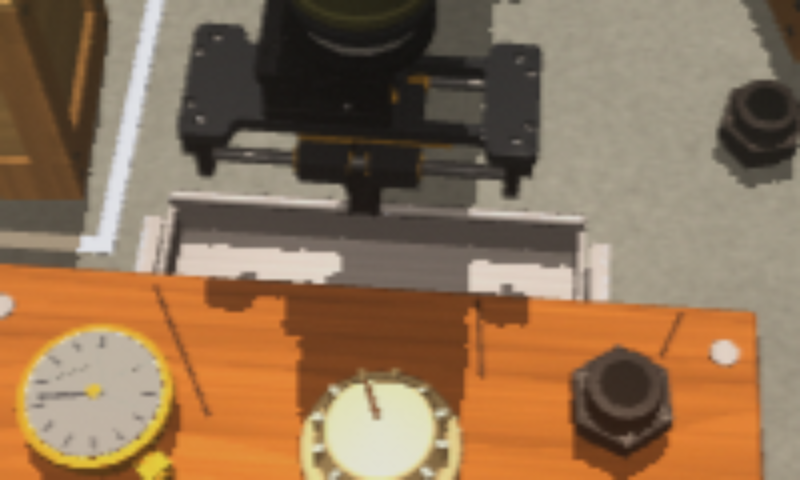

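Call:
{"op": "arm_command", "data": {"motion": [[[-6,0,10],[0,0,0],1],[[0,0,22],[0,0,0],1],[[0,0,22],[0,0,0],1],[[0,0,18],[0,0,0],1],[[0,0,0],[0,0,0],1]]}}

```text
time: 11.3
position: [0.6103, -0.0104, 0.0482]
tool_rot: [-0.101, 3.114, -0.035]
ft_force: [-0.2, -0.5, -0.5]
grip_width: 0.0
```

```bash
python3 st.py
```

```text
11.3 pos [ 0.6103 -0.0104  0.0482] F [-0.2 -0.5 -0.5] q [ 0.01  0.38 -0.06  1.77  0.05  0.97  1.56]
[[-0.998 -0.065  0.027]
 [-0.065  0.998 -0.022]
 [-0.025 -0.023 -0.999]]
tip [ 0.6107 -0.0107  0.0342]
```

Call:
{"op": "arm_command", "data": {"motion": [[[3,0,5],[0,0,0],1],[[8,0,-0.2],[0,0,0],1],[[8,0,-0.2],[0,0,0],1],[[12,0,-0.3],[0,0,0],1],[[12,0,-0.3],[0,0,0],1],[[12,0,-0.3],[0,0,0],1],[[12,0,-0.3],[0,0,0],1],[[12,0,-0.3],[0,0,0],1]]}}

```text
time: 11.97
position: [0.5339, -0.0153, 0.047]
tool_rot: [-0.101, 3.105, -0.035]
ft_force: [3.6, 0.5, -1.2]
grip_width: 0.005
```

```bash
python3 st.py
```

```text
11.97 pos [ 0.5339 -0.0153  0.047 ] F [ 3.6  0.5 -1.2] q [ 0.02  0.23 -0.07  1.97  0.05  0.9   1.57]
[[-0.997 -0.065  0.036]
 [-0.066  0.998 -0.021]
 [-0.034 -0.023 -0.999]]
tip [ 0.5344 -0.0156  0.0331]
```

Call:
{"op": "arm_command", "data": {"motion": [[[12,0,-0.3],[0,0,0],1],[[12,0,-0.3],[0,0,0],1],[[12,0,-0.3],[0,0,0],1],[[12,0,-0.3],[0,0,0],1],[[12,0,-0.3],[0,0,0],1],[[7,0,-0.3],[0,0,0],1],[[5,0,-0.1],[0,0,0],1],[[4,0,-0.1],[0,0,0],1]]}}

```text
time: 12.63
position: [0.4579, -0.0204, 0.0463]
tool_rot: [-0.101, 3.106, -0.035]
ft_force: [2.6, 1.0, 2.7]
grip_width: 0.006
```

```bash
python3 st.py
```

```text
12.63 pos [ 0.4579 -0.0204  0.0463] F [2.6 1.  2.7] q [ 0.04  0.09 -0.07  2.14  0.04  0.88  1.58]
[[-0.997 -0.065  0.034]
 [-0.066  0.998 -0.021]
 [-0.033 -0.024 -0.999]]
tip [ 0.4584 -0.0207  0.0324]
```

Call:
{"op": "arm_command", "data": {"motion": [[[4,0,-0.1],[0,0,0],1],[[4,0,-0.1],[0,0,0],1],[[3,0,-0.1],[0,0,0],1],[[0,0,0],[0,0,0],1]]}}

```text
time: 12.97
position: [0.4526, -0.0208, 0.0466]
tool_rot: [-0.102, 3.095, -0.035]
ft_force: [17.7, 0.9, -10.5]
grip_width: 0.006
```

```bash
python3 st.py;python3 - <<'E'
from h import *
im,d,c,W=snap('scene');cv2.imwrite('pics/scene7.png',im)
E
```

```text
12.97 pos [ 0.4526 -0.0208  0.0466] F [ 17.7   0.9 -10.5] q [ 0.04  0.07 -0.07  2.16  0.04  0.86  1.58]
[[-0.997 -0.065  0.046]
 [-0.066  0.998 -0.021]
 [-0.044 -0.024 -0.999]]
tip [ 0.4533 -0.0211  0.0326]
```

View pics/scene7.png

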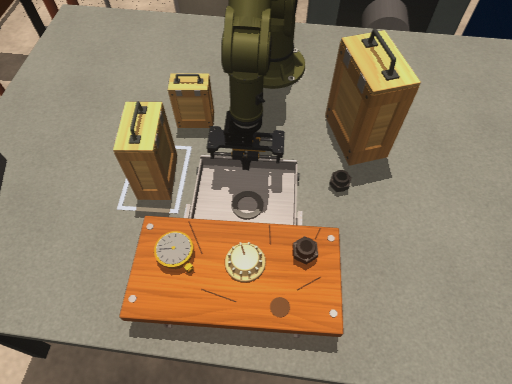

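Call:
{"op": "arm_command", "data": {"motion": [[[-8,0,0],[0,0,0],1],[[-10,0,0],[0,0,0],1],[[-7,0,0],[0,0,0],1],[[0,0,-20],[0,0,0],1],[[0,0,-30],[0,0,0],1],[[0,0,-30],[0,0,0],1],[[0,0,-30],[0,0,0],1],[[0,0,-30],[0,0,0],1]]}}

```text
time: 13.68
position: [0.4656, -0.0168, 0.1861]
tool_rot: [-0.101, 3.114, -0.035]
ft_force: [0.0, -0.3, -0.2]
grip_width: 0.005
```

```bash
python3 look.py 8; python3 - <<'E'
from h import *
a=np.radians(3.45);o=np.array([.7675,.0035]);Rm=np.array([[np.cos(a),np.sin(a)],[-np.sin(a),np.cos(a)]])
for n in ['scene','side','wrist']:
    im,d,c,W=snap(n); Q=(W[...,:2]-o)@Rm.T
    t=(W[...,2]>.047)&(W[...,2]<.062)&(Q[...,0]>-.4)&(Q[...,0]<-.14)&(abs(Q[...,1])<.12)
    if t.sum(): print(n,'lip',t.sum(),np.percentile(Q[t][:,0],[5,50,95]).round(4))
    for r in models.search_frame(n,'gasket'):
        p=c[3][:3,:3]@r['location']+c[3][:3,3]; print(n,'gasket',r['conf'],p.round(3),'shelf',Rm@(p[:2]-o))
E
```

```text
13.68 pos [ 0.4656 -0.0168  0.1861] F [ 0.  -0.3 -0.2] q [ 0.03 -0.05 -0.07  1.98  0.02  1.19  1.59]
[[-0.998 -0.065  0.027]
 [-0.065  0.998 -0.022]
 [-0.025 -0.024 -0.999]]
tip [ 0.466  -0.0171  0.1721]
side lid 1756 ((495.2462463378906, -263.75738525390625), (153.65345764160156, 95.48507690429688), 7.164227485656738) z 0.21392388242491514
scene lid 1883 ((498.06072998046875, -263.0213317871094), (152.0826873779297, 94.12559509277344), 7.165356636047363) z 0.2149286140669341
scene lip 282 [-0.3309 -0.3265 -0.3234]
scene gasket 0.86 [ 0.566 -0.003  0.016] shelf [-0.20189069  0.00539815]
scene gasket 0.58 [0.761 0.003 0.081] shelf [-0.00692548 -0.00017231]
side lip 226 [-0.3348 -0.3324 -0.3281]
side gasket 0.51 [ 0.559 -0.009  0.016] shelf [-2.08563728e-01  5.56930590e-05]
wrist lip 2716 [-0.3347 -0.3317 -0.3278]
wrist gasket 0.69 [0.533 0.013 0.022] shelf [-0.23304475  0.02385067]
```

View pics/k8.png

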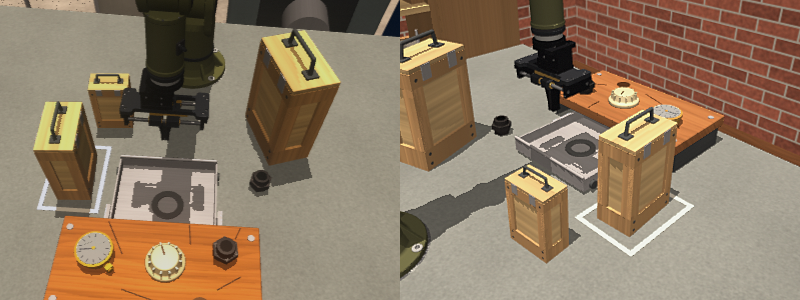

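```bash
python3 -c "
from bench import ctrl
print(ctrl.close_job())"
```

```text
the job is handed in; nothing more can be done
None
```

I slid the crate into its outline and rolled the tray out to its stop, then handed the job in at about 14 s of the 70 s. The hand-in reports no verdict.

- **Crate:** I pushed the middle-sized crate on its base band with both open fingertips, the tool tilted about 29°. It stood at about (0.497, −0.263) m, 6 mm from the outline's centre at (0.497, −0.269) m. It was turned about 4° relative to the outline. By my calculation that leaves more than 20 mm of margin on every side. It was still upright in the last pictures.
- **Tray:** I hooked the closed fingertips behind the front wall and pulled until the force rose to about 18 N at the stop. All three cameras put the wall's travel at about 136.5 mm. That is 3.5 mm short of the nominal 140 mm but above the required 128 mm.
- **Ring:** It lay on the tray floor within about 10 mm of the tray's centre by the scene and side cameras. The wrist camera's reading differed by about 30–40 mm, but even that lies inside the allowed ±100 mm.
- **Other objects:** The gauge, thermostat dial and both unions look unmoved in the last pictures; I judged this by eye and did not measure it. The gripper was clear of everything, and the measured force was near zero.

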